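# Switch the ball-sorting stand to its other chute

## Task

The batch of three steel balls waiting in the sorting stand must go into the tray on the other side from the one its seesaw gate now feeds. With the fingertips, press down the raised end of the seesaw gate so that it rocks over its pivot and stays over, then push the upright tab of the stop slide sideways as far as it goes so that the balls run down into that tray. Do not touch the balls, lift nothing, and leave the other things on the bench where they are.

Things in the scene. Friction and masses are not known exactly. Their poses are not given: they have to be found in the camera images.
- stand: Fixed ball-sorting stand; grey base 530 mm (y) x 264 mm (x), origin on the bench under the seesaw pivot, x roughly away from the robot (yaw up to 0.3 rad), y left. A feed chute behind the pivot (x = 168 to 18 mm, 30 mm wide inside, floor 131 falling to 110 mm high) ends over the seesaw's middle; an exit chute leads from each seesaw end to a tray. Nothing on it is higher than 186 mm.
- gate (a joint): Tilt of the seesaw gate (rad): an open trough 180 mm long on a pivot along stand x, 60 mm high. Top-heavy, it rests at either stop: -0.26 = left (+y) end down, feeding the left tray; +0.26 = right end down, feeding the right tray. A raised pad yields to 1 to 2 N; past level it falls over by itself. Its front wall, 23 mm before the pivot, rises to 139 mm.
- pad_left (a point): Centre of the top face of the seesaw's left finger pad, a black square 40 x 40 x 6 mm on an arm towards the robot, 90 mm before the pivot (stand -x) and 75 mm left of it. Moves with the seesaw: about 98 mm above the bench when raised, 61 mm when down.
- pad_right (a point): The same for the right finger pad, 75 mm to the right of the pivot.
- stop_slide (a joint): Travel of the stop slide (m): 0 to 0.004 = closed, as at the start; 0.045 = fully open. It slides to the stand's left (+y) against about 1.5 N of friction and stays where left. Its 29 mm wide blade stands in the feed chute, 57 mm behind the pivot, and holds the balls back; open, it is clear of the chute.
- tab (a point): Centre of the slide's upright push tab, a steel plate 26 mm (stand x) x 6 mm (y) x 34 mm high, from 152 to 186 mm above the bench, this point at 168 mm; closed, it stands 40 mm right of the chute's centre line. Push it towards +y. It stands on a bar (100 mm along y, 12 mm wide, top at 152 mm) that bridges the chute above the balls.
- tray_left (a point): Centre of the inner floor of the left tray, inside 96 x 96 mm, floor 12 mm above the bench, walls up to 60 mm above the bench; 208 mm to the left (+y) of the pivot.
- tray_right (a point): The same for the right tray, 208 mm to the right (-y) of the pivot.
- block: Loose machined aluminium block 90 x 60 x 45 mm with three holes in its top; origin at the centre of its underside. Leave alone.
- gauge: Loose dark steel ring gauge, 64 mm across and 18 mm high; origin under its centre. Leave alone.
- scraper: Loose hand deburring tool like a screwdriver, lying along its x axis; origin under its middle. Leave alone.
- can: Loose small grey can, 52 mm across and 85 mm high; origin under its centre. Leave alone.
- ball1: Steel ball 24 mm across, origin at its centre; the first in the row, waiting against the stop slide in the feed chute.
- ball2: Steel ball 24 mm across, origin at its centre; the second in the row.
- ball3: Steel ball 24 mm across, origin at its centre; the last in the row.

How it is judged:
On the way, in this order (a step that is already met when the one before it is completed fails the run):
1. the seesaw gate has been rocked over to its other side while the stop is still closed (distance of pad_left from where it was at the start of the episode above 0.0212 m and (value of joint gate below -0.2 rad or value of joint gate above 0.2 rad) and value of joint stop_slide below 0.012 m), for 0.2 s.
2. the stop slide has been pushed open (value of joint stop_slide above 0.038 m), for 0.1 s.
At the end, for the whole second after the job is handed in: The seesaw rests on the side opposite to its start (tilt beyond 0.2 rad, pads moved over 21 mm from their start), the stop slide is open by over 38 mm, and all three balls lie on the floor of the tray on the side the seesaw now feeds (within 65 mm of its centre, ball centres below 34 mm) (distance of pad_left from where it was at the start of the episode above 0.0212 m and value of joint stop_slide above 0.038 m and ((value of joint gate below -0.2 rad and horizontal distance between each of ball1, ball2, ball3 and tray_left below 0.065 m and height (world z) of each of ball1, ball2, ball3 below 0.034 m) or (value of joint gate above 0.2 rad and horizontal distance between each of ball1, ball2, ball3 and tray_right below 0.065 m and height (world z) of each of ball1, ball2, ball3 below 0.034 m))); the robot touches nothing.
It fails at once if a ball is touched by the robot (over 0.3 N) (contact force between any of ball1, ball2, ball3 and the arm above 0.3 N or contact force between any of ball1, ball2, ball3 and the fingers above 0.3 N).
It fails at once if a ball is lifted above the stand (height (world z) of any of ball1, ball2, ball3 above 0.18 m).
It fails at once if another thing on the bench is moved by more than 15 mm or lifted (distance of any of block, scraper, gauge, can from where it was at the start of the episode above 0.015 m).
It also fails if it takes over 40 s, if anything falls off the work surface, if the arm or the gripper's body presses on something with over 40 N, if the wrist force passes 120 N, or if a joint passes its speed limit or range.

## Robot

A 6-joint arm with a two-finger parallel gripper is mounted at the origin on the work surface. World frame = base frame: x ahead of the robot, y to its left, z up, the work surface at z = 0. Lengths are in m, angles in rad, forces in N, time in s.
With the tool pointing down it reaches from about 0.4 to 0.825 m from the base axis. Payload 7 kg.
Tool frame: the origin (TCP) lies on the mounting face of the last link; the fingertips stand 173 mm ahead of it and the grasp point (between the pads) lies 155 mm ahead of it; z points along the fingers, y is the line along which they close (so a half turn about z gives the same grasp; the last joint's range is limited). The gripper opens to 85 mm and grips with 20 to 120 N. Pads are 22 mm wide; open, the fingers measure 114 mm over their backs; the gripper's body (76 mm by 85 mm) begins 54 mm behind the grasp point. The pads swing forward as they close: fully open they stand 13 mm farther back than shut.
Start: joints at [-0.981, 0.359, 0.012, 0, -1.224, -0.288], TCP at [0.201, -0.644, 0.405] pointing down, gripper open.
Joint ranges: [-3.07, 3.07], [-1.43, 2.12], [-1.02, 1.25], [-3.03, 1.67], [-3.05, -0], [-3.03, 3.03]. Speed limits (rad/s): [2.39, 2.39, 3.01, 3.14, 3.14, 3.14].

## Interface

Orientations are given as a 3x3 rotation matrix whose columns are the frame's x, y, z axes.
In Python, from workcell import ctrl, eyes, models gives the robot as it stands.
- The arm moves only by the tool drive_tool, never from a script. Its argument "commands" is a list of rows, each an object of numbers: "tx", "ty", "tz": the shift along the tool's x, y, z in mm; "rx", "ry", "rz": the turn, a rotation vector about the tool's x, y, z in degrees; "gripper": the finger opening in mm, from 0 to 85.4. A call has 1 to 12 rows; each row shifts and turns the commanded pose from where the row before left it, along the tool's axes as they then stand; what a row does not reach is not made up. A row lasts 1/8 s, in which the tool goes at most 62.5 mm and 10.7 degrees, less where a joint would pass 70% of its speed; a pose out of reach is approached as far as the arm can. A call is refused whole if a number of a shift passes 62.5 or a number of a turn 10.7, either way. A call with a gripper value outside its range is refused whole. The fingers move at their own pace and stop on an object; "grip_force" is the grip in N (left out, the last holds). Time passes only in rows, so rows that do not move let the fingers close. It gives the time, the measured TCP pose, the force, the opening and the grip force at its end, in the units of the state.
- ctrl.sense(): the state, without advancing time (a new reading comes with each control period).
- eyes.capture(name): name is "scene" or "top" or "wrist"; returns a dict with "color" (480x640x3 uint8, red, green, blue), "z_map" (480x640 float32, m along the optical axis (not along the pixel's ray), 0 where there is no reading), "mtx" (3x3 intrinsics, pixels), "rvec" (rotation vector, rad) and "tvec" (3), from world to camera coordinates, as OpenCV has them; the wrist camera has in their place "tool_from_camera" (4x4, takes a point from camera to tool coordinates, whose origin is the TCP and whose axes are the flange's). Camera axes: x right, y down, z forward; pixel columns grow to the right and rows downward; lengths in m; the calibration is good to about 2 mm. A picture is of the moment at which its call begins: read the wrist's pose just before it.
- ctrl.job_done(): hands the job in; it is judged then, once.
Trained networks look in the newest picture that a camera, given by its name, has taken for a name from the list of things; names that differ only in an ending like _2 or _b are one class to them, and where a whole thing is asked for, a point or a joint stands for the part that bears it (a point fixed in the world has none). Each returns a list of dicts, best first, with "score" (0 to 1); they miss things now and then, are a little off and sometimes report something else, mostly with a low value. They report only what shows in the picture. A call takes as long as a camera call.
- models.trace(target, camera): "pixels" (480x640 bool, what is visible of it).
- models.landmark_of(target, camera): "position" ([x, y, z] in m, in world coordinates, good to about 4 mm: a listed point, or the origin of a listed thing).
The state is a dict: "time_s": time; "q": joint angles; "dq": joint speeds; "joint_efforts": joint torques, N m; "tcp_pos": TCP position; "orientation": TCP orientation; "wrist_force": force on the tool from outside, world axes, zero at the start; "torque": the same for the moment, N m; "width": finger opening in m; "finger_force": force on a finger pad.
Only numpy, scipy, OpenCV 4.12 (cv2) and the standard library are available. Lean on these libraries where they do the work, as an engineer would, in place of code of your own. Each camera call takes 0.05 s, during which the arm holds its last target. There are 200 camera calls.

## Working session

There is one attempt and no reset: what is moved stays moved. The work goes in short steps, Python scripts to look and compute and a tool call to move; the robot and the scene stay as the last step left them, time stands still between calls to the robot, and variables do not carry over. Pictures are saved under pics/ and viewed, at most 10 in all, crops included, and the job is handed in when it is done.

Besides the shell and the picture viewer there is one more tool, called after "Emit:" as name(argument=value, ...) on one line, values as JSON. drive_tool: Moves the arm, as the interface text tells. Its arguments: {"type":"object","properties":{"commands":{"type":"array"},"grip_force":{"type":"number"}},"required":["commands"]}

```bash
mkdir -p pics
python3 - <<'E'
from workcell import ctrl,eyes,models
import cv2,numpy as np
ims=[]
for c in ("scene","top"):
    d=eyes.capture(c); ims.append(d["color"])
    for t in ("stand","pad_left","pad_right","tab","tray_left","tray_right","ball1","ball3","block","gauge","scraper","can"):
        r=models.landmark_of(t,c)
        print(c,t,[(np.round(x["position"],3).tolist(),round(x["score"],2)) for x in r[:2]])
cv2.imwrite("pics/a.png",cv2.resize(np.vstack(ims),(560,840))[:,:,::-1][:420].repeat(1,0)) 
cv2.imwrite("pics/top.png",ims[1][:,:,::-1]);cv2.imwrite("pics/scene.png",ims[0][:,:,::-1])
s=ctrl.sense();print(s)
E
```

```text
scene stand [([0.588, 0.084, 0.003], 0.9)]
scene pad_left [([0.518, 0.184, 0.061], 0.62)]
scene pad_right [([0.355, -0.081, -0.002], 0.61), ([0.48, 0.041, 0.095], 0.59)]
scene tab [([0.627, 0.029, 0.168], 0.85)]
scene tray_left [([0.638, 0.283, 0.014], 0.68), ([0.529, -0.117, 0.007], 0.54)]
scene tray_right [([0.584, 0.082, 0.004], 0.4)]
scene ball1 [([0.65, 0.063, 0.135], 0.66), ([0.674, 0.061, 0.128], 0.66)]
scene ball3 [([0.65, 0.063, 0.135], 0.66), ([0.674, 0.061, 0.128], 0.66)]
scene block [([0.791, 0.236, -0.001], 0.56), ([0.454, 0.296, -0.003], 0.36)]
scene gauge [([0.455, 0.299, -0.003], 0.56)]
scene scraper [([0.683, -0.182, 0.002], 0.86)]
scene can [([0.359, -0.08, -0.003], 0.93)]
top stand [([0.581, 0.083, -0.001], 0.74)]
top pad_left [([0.518, 0.178, 0.058], 0.71), ([0.65, 0.064, 0.132], 0.62)]
top pad_right [([0.48, 0.042, 0.101], 0.64)]
top tab [([0.517, 0.18, 0.062], 0.74), ([0.63, 0.034, 0.166], 0.66)]
top tray_left [([0.637, 0.286, 0.012], 0.86), ([0.582, 0.081, -0.001], 0.28)]
top tray_right [([0.53, -0.115, 0.011], 0.76)]
top ball1 [([0.674, 0.06, 0.132], 0.64), ([
[... 455 characters left out ...]
.88079475e-01]), 'dq': array([-2.43988386e-03,  5.44258098e-05, -5.33790819e-04, -8.11901066e-04,
       -8.43552922e-04,  6.33041312e-04]), 'joint_efforts': array([ 1.72903634e-03, -5.82993793e+01,  2.93655592e+01,  6.94184169e+00,
       -7.32792523e-04, -2.07722070e-05]), 'tcp_pos': array([ 0.20059984, -0.64449626,  0.40469863]), 'orientation': array([[-9.54804153e-01, -2.97235645e-01, -1.72222935e-05],
       [-2.97235646e-01,  9.54804153e-01,  2.80303291e-06],
       [ 1.56107561e-05,  7.79542700e-06, -1.00000000e+00]]), 'wrist_force': array([-0.1758597 , -0.00975975, -0.36761833]), 'torque': array([0.03342638, 0.00856917, 0.01260865]), 'finger_force': 0.0, 'width': 0.08515135793821733}
```

View pics/scene.png

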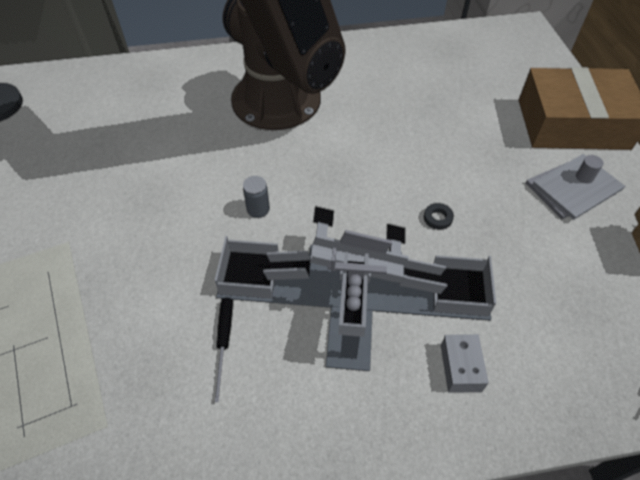

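Emit:
drive_tool(commands=[{"tx": -38, "ty": 47, "gripper": 0}, {"tx": -38, "ty": 47}, {"tx": -38, "ty": 47}, {"tx": -38, "ty": 47}, {"tx": -38, "ty": 47}, {"tx": -38, "ty": 47}, {"tx": -38, "ty": 47}, {"tx": -38, "ty": 47}, {"tx": -38, "ty": 47}, {"tx": -38, "ty": 47}, {"tx": -38, "ty": 47}, {"tx": -8, "ty": 8}])

```text
validation failed for argument at $.co...
```

Emit:
drive_tool(commands=[{"tx": -39, "ty": 47}, {"rz": 8}, {"rz": 8}, {"rz": 8}, {"rz": 8}, {"tx": 0}])

```text
validation failed for argument at $.co...
```

The scene camera faces the robot. The stand is in the middle, with its right pad (323,215) raised and its left pad (396,233) down. The balls are in the chute at (353,290), and the can at (257,195) is clear of the path. That agrees with the networks. Both move calls were refused, so I'll retry with full rows.

Emit:
drive_tool(commands=[{"tx": -38, "ty": 47, "tz": 0, "rx": 0, "ry": 0, "rz": 0, "gripper": 0}])

```text
time_s: 1.42
tcp_pos: [0.2224, -0.5898, 0.4031]
orientation: [[-0.956, -0.294, -0.001], [-0.294, 0.956, 0.001], [0.001, 0.001, -1.0]]
wrist_force: [1.1, 1.3, 0.8]
width: 0.0701
finger_force: 0.0
```

Emit:
drive_tool(commands=[{"tx": -38, "ty": 47, "tz": 0, "rx": 0, "ry": 0, "rz": 0, "gripper": 0}, {"tx": -38, "ty": 47, "tz": 0, "rx": 0, "ry": 0, "rz": 0, "gripper": 0}, {"tx": -38, "ty": 47, "tz": 0, "rx": 0, "ry": 0, "rz": 0, "gripper": 0}, {"tx": -38, "ty": 47, "tz": 0, "rx": 0, "ry": 0, "rz": 0, "gripper": 0}, {"tx": -38, "ty": 47, "tz": 0, "rx": 0, "ry": 0, "rz": 0, "gripper": 0}, {"tx": -38, "ty": 47, "tz": 0, "rx": 0, "ry": 0, "rz": 0, "gripper": 0}, {"tx": -38, "ty": 47, "tz": 0, "rx": 0, "ry": 0, "rz": 0, "gripper": 0}, {"tx": -38, "ty": 47, "tz": 0, "rx": 0, "ry": 0, "rz": 0, "gripper": 0}, {"tx": -38, "ty": 47, "tz": 0, "rx": 0, "ry": 0, "rz": 0, "gripper": 0}, {"tx": -38, "ty": 47, "tz": 0, "rx": 0, "ry": 0, "rz": 0, "gripper": 0}, {"tx": -38, "ty": 47, "tz": 0, "rx": 0, "ry": 0, "rz": 0, "gripper": 0}, {"tx": -8, "ty": 8, "tz": 0, "rx": 0, "ry": 0, "rz": 0, "gripper": 0}])

```text
time_s: 2.92
tcp_pos: [0.4746, 0.0426, 0.4047]
orientation: [[-0.954, -0.301, 0.0], [-0.301, 0.954, 0.0], [-0.0, 0.0, -1.0]]
wrist_force: [-0.6, -0.3, -0.4]
width: 0.0001
finger_force: 0.0
```

Emit:
drive_tool(commands=[{"tx": 0, "ty": 0, "tz": 0, "rx": 0, "ry": 0, "rz": 8, "gripper": 0}, {"tx": 0, "ty": 0, "tz": 0, "rx": 0, "ry": 0, "rz": 8, "gripper": 0}, {"tx": 0, "ty": 0, "tz": 0, "rx": 0, "ry": 0, "rz": 8, "gripper": 0}, {"tx": 0, "ty": 0, "tz": 0, "rx": 0, "ry": 0, "rz": 8, "gripper": 0}, {"tx": 0, "ty": 0, "tz": 0, "rx": 0, "ry": 0, "rz": 0, "gripper": 0}])

```text
time_s: 3.55
tcp_pos: [0.4734, 0.039, 0.4048]
orientation: [[-0.967, 0.254, 0.0], [0.254, 0.967, 0.0], [-0.0, 0.0, -1.0]]
wrist_force: [0.8, 0.5, -0.8]
width: 0.0004
finger_force: 0.0
```

Emit:
drive_tool(commands=[{"tx": 0, "ty": 0, "tz": 40, "rx": 0, "ry": 0, "rz": 0, "gripper": 0}, {"tx": 0, "ty": 0, "tz": 40, "rx": 0, "ry": 0, "rz": 0, "gripper": 0}, {"tx": 0, "ty": 0, "tz": 40, "rx": 0, "ry": 0, "rz": 0, "gripper": 0}, {"tx": 0, "ty": 0, "tz": 8, "rx": 0, "ry": 0, "rz": 0, "gripper": 0}, {"tx": 0, "ty": 0, "tz": 8, "rx": 0, "ry": 0, "rz": 0, "gripper": 0}, {"tx": 0, "ty": 0, "tz": 8, "rx": 0, "ry": 0, "rz": 0, "gripper": 0}])

```text
time_s: 4.3
tcp_pos: [0.4743, 0.0398, 0.2616]
orientation: [[-0.967, 0.253, 0.002], [0.253, 0.967, 0.001], [-0.002, 0.001, -1.0]]
wrist_force: [-0.0, -0.4, 0.7]
width: -0.0003
finger_force: 0.3
```

Emit:
drive_tool(commands=[{"tx": 0, "ty": 0, "tz": 7, "rx": 0, "ry": 0, "rz": 0, "gripper": 0}, {"tx": 0, "ty": 0, "tz": 7, "rx": 0, "ry": 0, "rz": 0, "gripper": 0}, {"tx": 0, "ty": 0, "tz": 7, "rx": 0, "ry": 0, "rz": 0, "gripper": 0}, {"tx": 0, "ty": 0, "tz": 0, "rx": 0, "ry": 0, "rz": 0, "gripper": 0}])

```text
time_s: 4.8
tcp_pos: [0.4734, 0.0395, 0.2391]
orientation: [[-0.967, 0.254, -0.001], [0.254, 0.967, -0.0], [0.001, -0.001, -1.0]]
wrist_force: [0.9, -0.9, 0.6]
width: 0.0
finger_force: 0.0
```

Run:
```python
from workcell import ctrl,eyes,models
import cv2,numpy as np
d=eyes.capture("scene")
for t in ("pad_left","pad_right","tab"):
    print(t,[(np.round(x["position"],3).tolist(),round(x["score"],2)) for x in models.landmark_of(t,"scene")[:2]])
cv2.imwrite("pics/b.png",cv2.resize(d["color"][150:390,180:500,::-1],None,fx=2,fy=2))
```

```text
pad_left [([0.51, 0.176, 0.1], 0.84)]
pad_right [([0.476, 0.03, 0.058], 0.84)]
tab []
```

View pics/b.png

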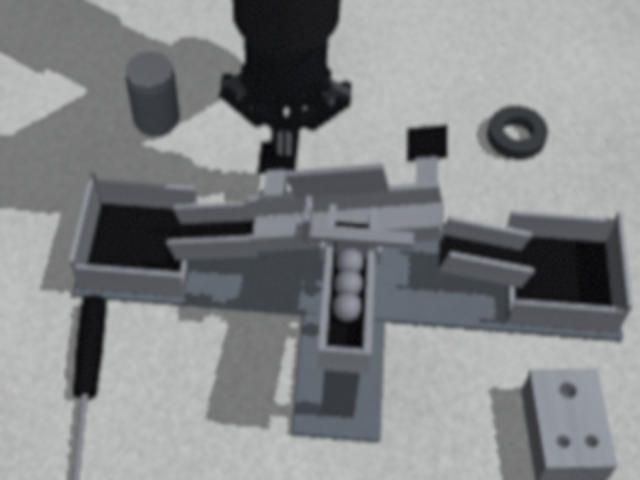

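The gate has gone over: the left pad at (427,140) is now up and the right pad is down. The stop and balls are unchanged. Next I'll lift and go to the right side of the tab.

Emit:
drive_tool(commands=[{"tx": 0, "ty": 0, "tz": -20, "rx": 0, "ry": 0, "rz": 0, "gripper": 0}, {"tx": 0, "ty": 0, "tz": -50, "rx": 0, "ry": 0, "rz": 0, "gripper": 0}, {"tx": 0, "ty": 0, "tz": -50, "rx": 0, "ry": 0, "rz": 0, "gripper": 0}, {"tx": 0, "ty": 0, "tz": -50, "rx": 0, "ry": 0, "rz": 0, "gripper": 0}, {"tx": -50, "ty": -3, "tz": 0, "rx": 0, "ry": 0, "rz": 0, "gripper": 0}, {"tx": -50, "ty": -3, "tz": 0, "rx": 0, "ry": 0, "rz": 0, "gripper": 0}, {"tx": -50, "ty": -3, "tz": 0, "rx": 0, "ry": 0, "rz": 0, "gripper": 0}, {"tx": -2, "ty": 0, "tz": 0, "rx": 0, "ry": 0, "rz": 0, "gripper": 0}, {"tx": 0, "ty": 0, "tz": 30, "rx": 0, "ry": 0, "rz": 0, "gripper": 0}, {"tx": 0, "ty": 0, "tz": 30, "rx": 0, "ry": 0, "rz": 0, "gripper": 0}, {"tx": 0, "ty": 0, "tz": 12, "rx": 0, "ry": 0, "rz": 0, "gripper": 0}, {"tx": 0, "ty": 0, "tz": 0, "rx": 0, "ry": 0, "rz": 0, "gripper": 0}])

```text
time_s: 6.5
tcp_pos: [0.6181, -0.0076, 0.3376]
orientation: [[-0.967, 0.254, -0.001], [0.254, 0.967, -0.0], [0.001, -0.001, -1.0]]
wrist_force: [0.2, 1.0, 1.5]
width: 0.0003
finger_force: 0.0
```

Run:
```python
from workcell import ctrl,eyes,models
import cv2,numpy as np
s=ctrl.sense();print(s["tcp_pos"],s["wrist_force"])
d=eyes.capture("scene")
for t in ("pad_left","tab"):
    print(t,[(np.round(x["position"],3).tolist(),round(x["score"],2)) for x in models.landmark_of(t,"scene")[:2]])
cv2.imwrite("pics/c.png",cv2.resize(d["color"][190:370,220:460,::-1],None,fx=3,fy=3))
```

```text
[ 0.61809597 -0.00760228  0.33764909] [0.22854319 1.02444613 1.53558074]
pad_left [([0.513, 0.174, 0.1], 0.6)]
tab [([0.626, 0.032, 0.168], 0.65), ([0.358, -0.078, -0.001], 0.6)]
```

View pics/c.png

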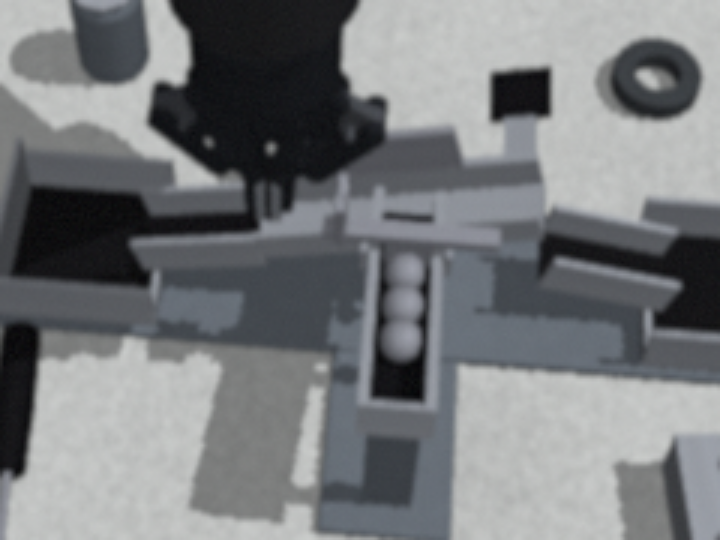

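The closed fingers at (270,200) stand to the right of the tab at (342,195), and the gate is still over. Now I'll push.

Emit:
drive_tool(commands=[{"tx": 0, "ty": 10, "tz": 0, "rx": 0, "ry": 0, "rz": 0, "gripper": 0}, {"tx": 0, "ty": 8, "tz": 0, "rx": 0, "ry": 0, "rz": 0, "gripper": 0}, {"tx": 0, "ty": 8, "tz": 0, "rx": 0, "ry": 0, "rz": 0, "gripper": 0}, {"tx": 0, "ty": 8, "tz": 0, "rx": 0, "ry": 0, "rz": 0, "gripper": 0}, {"tx": 0, "ty": 8, "tz": 0, "rx": 0, "ry": 0, "rz": 0, "gripper": 0}, {"tx": 0, "ty": 8, "tz": 0, "rx": 0, "ry": 0, "rz": 0, "gripper": 0}, {"tx": 0, "ty": 8, "tz": 0, "rx": 0, "ry": 0, "rz": 0, "gripper": 0}, {"tx": 0, "ty": 4, "tz": 0, "rx": 0, "ry": 0, "rz": 0, "gripper": 0}, {"tx": 0, "ty": 0, "tz": 0, "rx": 0, "ry": 0, "rz": 0, "gripper": 0}])

```text
time_s: 7.78
tcp_pos: [0.6341, 0.0527, 0.3375]
orientation: [[-0.967, 0.254, -0.0], [0.254, 0.967, 0.0], [0.0, 0.0, -1.0]]
wrist_force: [0.0, 0.8, -0.2]
width: 0.0003
finger_force: 0.0
```

Emit:
drive_tool(commands=[{"tx": 0, "ty": 3, "tz": 0, "rx": 0, "ry": 0, "rz": 0, "gripper": 0}, {"tx": 0, "ty": 0, "tz": 0, "rx": 0, "ry": 0, "rz": 0, "gripper": 0}])

```text
time_s: 8.02
tcp_pos: [0.6347, 0.0552, 0.3375]
orientation: [[-0.967, 0.254, -0.0], [0.254, 0.967, 0.0], [0.0, -0.0, -1.0]]
wrist_force: [-0.2, -0.4, -0.7]
width: -0.0001
finger_force: 0.2
```

Run:
```python
from workcell import ctrl,eyes,models
import cv2,numpy as np
d=eyes.capture("scene")
for t in ("pad_left","tab","ball1"):
    print(t,[(np.round(x["position"],3).tolist(),round(x["score"],2)) for x in models.landmark_of(t,"scene")[:3]])
cv2.imwrite("pics/d.png",cv2.resize(d["color"][190:370,200:440,::-1],None,fx=3,fy=3))
```

```text
pad_left [([0.511, 0.173, 0.1], 0.62), ([0.636, 0.284, 0.013], 0.38)]
tab [([0.638, 0.073, 0.165], 0.7)]
ball1 [([0.569, 0.053, 0.087], 0.64), ([0.596, 0.079, 0.122], 0.48), ([0.637, 0.281, 0.012], 0.33)]
```

View pics/d.png

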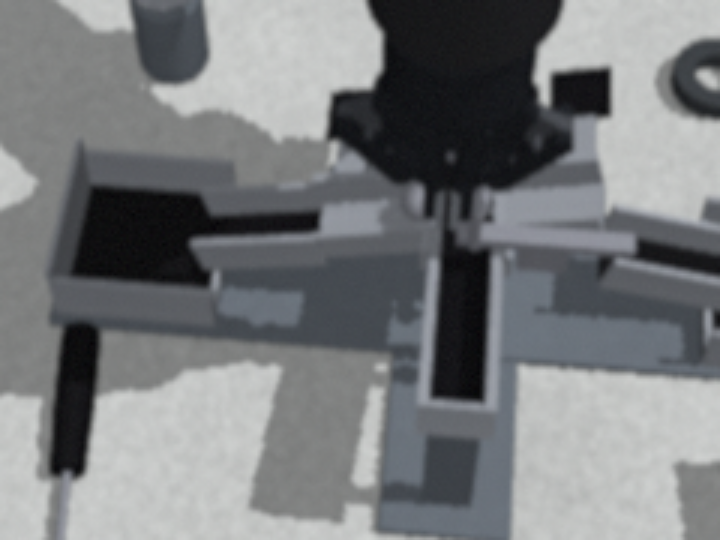

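The balls have left the chute, and one is on the seesaw heading right at (412,195). The slide has opened about 42 mm, so I'll nudge it to its stop.

Emit:
drive_tool(commands=[{"tx": 0, "ty": 2, "tz": 0, "rx": 0, "ry": 0, "rz": 0, "gripper": 0}, {"tx": 0, "ty": 2, "tz": 0, "rx": 0, "ry": 0, "rz": 0, "gripper": 0}, {"tx": 0, "ty": 0, "tz": 0, "rx": 0, "ry": 0, "rz": 0, "gripper": 0}])

```text
time_s: 8.6
tcp_pos: [0.6355, 0.0573, 0.3378]
orientation: [[-0.967, 0.254, -0.002], [0.254, 0.967, -0.003], [0.001, -0.004, -1.0]]
wrist_force: [-1.2, -10.5, 1.2]
width: 0.0001
finger_force: 5.0
```

The force has risen to 10 N, so the slide is at its stop. I'll back off and lift away.

Emit:
drive_tool(commands=[{"tx": 0, "ty": -12, "tz": 0, "rx": 0, "ry": 0, "rz": 0, "gripper": 0}, {"tx": 0, "ty": 0, "tz": -30, "rx": 0, "ry": 0, "rz": 0, "gripper": 0}, {"tx": 0, "ty": 0, "tz": -50, "rx": 0, "ry": 0, "rz": 0, "gripper": 0}, {"tx": 50, "ty": 0, "tz": 0, "rx": 0, "ry": 0, "rz": 0, "gripper": 0}, {"tx": 50, "ty": 0, "tz": 0, "rx": 0, "ry": 0, "rz": 0, "gripper": 0}, {"tx": 50, "ty": 0, "tz": 0, "rx": 0, "ry": 0, "rz": 0, "gripper": 0}, {"tx": 0, "ty": 0, "tz": 0, "rx": 0, "ry": 0, "rz": 0, "gripper": 0}, {"tx": 0, "ty": 0, "tz": 0, "rx": 0, "ry": 0, "rz": 0, "gripper": 0}, {"tx": 0, "ty": 0, "tz": 0, "rx": 0, "ry": 0, "rz": 0, "gripper": 0}, {"tx": 0, "ty": 0, "tz": 0, "rx": 0, "ry": 0, "rz": 0, "gripper": 0}])

```text
time_s: 9.85
tcp_pos: [0.4884, 0.0854, 0.4172]
orientation: [[-0.967, 0.255, -0.001], [0.255, 0.967, -0.0], [0.001, -0.001, -1.0]]
wrist_force: [0.8, -0.6, 0.8]
width: 0.0003
finger_force: 0.0
```

Run:
```python
from workcell import ctrl,eyes,models
import cv2,numpy as np
d=eyes.capture("scene")
for t in ("pad_left","tab","ball1","can"):
    print(t,[(np.round(x["position"],3).tolist(),round(x["score"],2)) for x in models.landmark_of(t,"scene")[:3]])
cv2.imwrite("pics/e.png",cv2.resize(d["color"][190:370,200:440,::-1],None,fx=3,fy=3))
```

```text
pad_left [([0.639, 0.071, 0.168], 0.73), ([0.512, 0.176, 0.099], 0.59), ([0.356, -0.082, 0.001], 0.49)]
tab [([0.638, 0.071, 0.167], 0.82), ([0.515, -0.152, 0.026], 0.6), ([0.585, 0.082, 0.001], 0.37)]
ball1 [([0.514, -0.152, 0.027], 0.64), ([0.499, -0.123, 0.027], 0.5), ([0.549, -0.154, 0.024], 0.43)]
can [([0.36, -0.08, -0.001], 0.59)]
```

View pics/e.png

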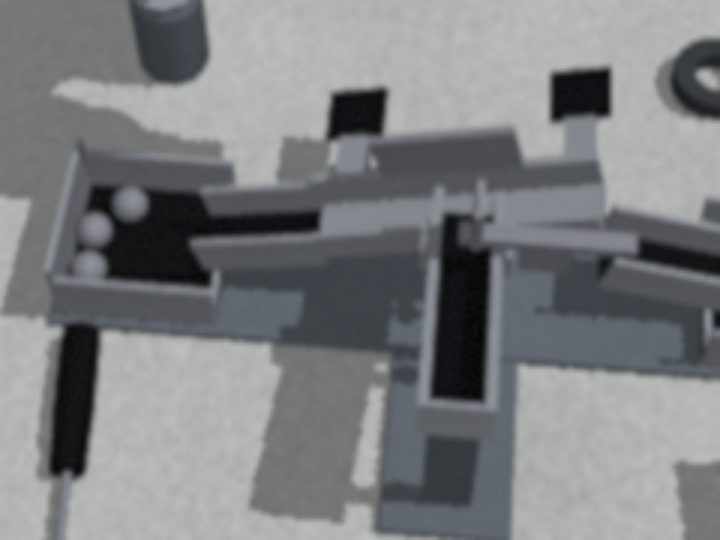

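All three balls, at (130,203), (95,230) and (90,265), lie in the right tray. The gate is over, the slide is open and the arm is clear.

```bash
python3 -c "
from workcell import ctrl
print(ctrl.job_done())"
```

```text
the job is handed in; nothing more can be done
None
```

The job is handed in: the gate is rocked over to the right, the stop slide is pushed to its end, and all three balls lie in the right tray; no verdict came back.

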